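# Stack finished sample panels on a drying spindle

### The arm

A 6-joint arm with a two-finger parallel gripper is mounted at the origin on the work surface. World frame = base frame: x ahead of the robot, y to its left, z up, the work surface at z = 0. Lengths are in m, angles in rad, forces in N, time in s.
With the tool pointing down it reaches from about 0.3 to 0.775 m from the base axis. Payload 14.6 kg.
Tool frame: the origin (TCP) lies at the very end of the fingers, on their centre line; the grasp point (between the pads) lies 19 mm behind it; z points along the fingers, x is the direction in which the jaws open and shut, and the axes are right-handed (so a half turn about z gives the same grasp; the last joint's range is limited). The gripper opens to 94 mm and grips with 3 to 60 N. Pads are 16 mm wide; open, the fingers measure 119 mm over their backs; the gripper's body (75 mm by 177 mm) begins 78 mm behind the grasp point.
Start: joints at [1.249, 0.3, 1.521, -0, 1.321, -0.067], TCP at [0.139, 0.532, 0.205] pointing down, gripper open.
Joint ranges: [-3.03, 3.03], [-0.79, 2.21], [0.23, 2.52], [-1.04, 4.18], [0, 3.07], [-2.55, 2.55]. Speed limits (rad/s): [2.22, 2.22, 2.57, 3.14, 3.14, 3.14].

### API

Orientations are given as [roll, pitch, yaw] about the fixed x, y, z axes, in that order (R = Rz(yaw) Ry(pitch) Rx(roll)).
In Python, from station import ctrl gives the robot as it stands.
- The arm moves only by the shell command python3 -m inch 'ROWS' [FORCE]. ROWS is JSON, one flat list of numbers, 7 for each row, row after row: the shift along the tool's x, y, z in cm, then the turn, a rotation vector about the tool's x, y, z in rad, then the opening, from 0 (shut) to 1 (fully open). In form: [tx, ty, tz, wx, wy, wz, claw, tx, ty, tz, wx, wy, wz, claw, ...]. A call has 1 to 20 rows; each row shifts and turns the commanded pose from where the row before left it, along the tool's axes as they then stand; what a row does not reach is not made up. A row lasts 1/8 s, in which the tool goes at most 62.5 mm and 10.7 degrees, less where a joint would pass 70% of its speed; a pose out of reach is approached as far as the arm can. A call is refused whole if a number of a shift passes 6.25 or a number of a turn 0.188, either way. A call with a gripper value outside its range is refused whole. The fingers move at their own pace and stop on an object; FORCE is the grip in N (left out, the last holds). Time passes only in rows, so rows that do not move let the fingers close. It gives the time, the measured TCP pose, the force and the opening at its end, in the units of the state.
- ctrl.get_obs(): the state, without advancing time (a new reading comes with each control period).
- ctrl.camera(name): name is "side" or "top" or "wrist"; returns (picture, depth): 384x512x3 uint8, red, green, blue; 384x512 float32, m along the optical axis (not along the pixel's ray), 0 where there is no reading.
- ctrl.camera_params(name): a dict with "vertical_fov" (degrees; the focal length in pixels is half the picture's height over the tangent of half this angle, whatever the lens; pixels are square), "cx", "cy" (the principal point, pixels), "camera_from_world" (4x4, takes a point from world to camera coordinates); the wrist camera has in their place "mount" (4x4, takes a point from camera to tool coordinates, whose origin is the TCP and whose axes are the tool frame's). Camera axes: x right, y down, z forward; pixel columns grow to the right and rows downward; lengths in m; the calibration is good to about 2 mm. A picture is of the moment at which its call begins: read the wrist's pose just before it. camera_params takes no time and is no camera call.
- ctrl.hand_in(): hands the job in, once; it reports no verdict.
Trained networks look in the newest picture that a camera, given by its name, has taken for a name from the list of things; names that differ only in an ending like _2 or _b are one class to them, and where a whole thing is asked for, a point or a joint stands for the part that bears it (a point fixed in the world has none). Each returns a list of dicts, best first, with "score" (0 to 1); they miss things now and then, are a little off and sometimes report something else, mostly with a low value. They report only what shows in the picture. A call takes as long as a camera call. They do not tell look-alikes from the thing itself.
- ctrl.spot_in(camera, label): "bbox" ([centre column, centre row, width, height] in pixels, round what is visible of it).
- ctrl.place_of(camera, label): "centre" ([column, row] in pixels: a listed point, or the origin of a listed thing).
The state is a dict: "time_s": time; "qpos": joint angles; "joint_vel": joint speeds; "tau": joint torques, N m; "ee_pos": TCP position; "eef_rot": TCP orientation; "force": force on the tool from outside, world axes, zero at the start; "moment": the same for the moment, N m; "grip_width": finger opening in m.
Only numpy, scipy, OpenCV 4.12 (cv2) and the standard library are available. Lean on these libraries where they do the work, as an engineer would, in place of code of your own. Each camera call takes 0.05 s, during which the arm holds its last target. There are 200 camera calls.

### The job

Load the drying spindle: lay the amber panel flat on the round foot, stand the blue spacer sleeve on it, then lay the dark brown panel on the spacer, all threaded on the spindle in that order, with the two panels lined up lengthwise one above the other. Lower each piece down the spindle rather than dropping it, let go of everything, and leave the other things on the table where they are.

Things in the scene. Friction and masses are not known exactly. Their poses are not given: they have to be found in the camera images.
- foot_top (a point): drying spindle, fixed to the table: a dark round steel foot, 90 mm diameter and 25 mm high, with an upright steel spindle of 16 mm diameter at its centre. The spindle is full width up to 107 mm above the table, then tapers to a blunt tip of 6 mm diameter at 121 mm. Point: on the spindle's axis at the foot's top face, 25 mm above the table; z up
- foot: the same drying spindle; origin on the spindle's axis at table height; z up
- amber_center (a point): amber (golden orange) varnished wooden panel, 200 mm long (own x), 60 mm wide (own y), 12 mm thick, about 90 g, with a round 24 mm hole through its middle. It starts lying flat, length roughly away from the robot, on the left or the right riser. Point: its centre, half-way up its thickness, in the middle of the hole; x along its length, z up
- amber: the amber panel; origin at the centre of its underside, under the hole. It starts centred on a fixed pale wooden riser, 120 x 36 mm and 20 mm high, so both long edges overhang freely. Grip it across its 60 mm width about 60 mm from the hole, so that the gripper stays clear of the spindle
- walnut_center (a point): dark brown varnished wooden panel, 200 mm long (own x), 60 mm wide (own y), 12 mm thick, about 90 g, with a round 24 mm hole through its middle. It starts lying flat, length roughly away from the robot, on the left or the right riser. Point: its centre, half-way up its thickness, in the middle of the hole; x along its length, z up
- walnut: the dark panel; origin at the centre of its underside, under the hole. It starts centred on a fixed pale wooden riser, 120 x 36 mm and 20 mm high, so both long edges overhang freely. Grip it across its 60 mm width about 60 mm from the hole, so that the gripper stays clear of the spindle
- spacer_center (a point): blue plastic spacer sleeve, an upright tube of 50 mm outer diameter, 60 mm high, with a 24 mm bore; about 90 g; stands on the table left or right of the foot. Point: centre of the sleeve, half-way up (30 mm above its foot); z along its bore. Grip it about 15 mm above this point, so that the spindle's tip does not meet the gripper
- spacer: the spacer sleeve; origin at the centre of its underside
- jar: bystander: amber jar with black lid, 68 mm diameter, 85 mm high, on the other side of the foot from the spacer; origin at its underside
- water: bystander: clear water bottle, 66 mm diameter, 200 mm high; origin at its underside
- tin: bystander: red and steel tin, 90 mm diameter, 110 mm high; origin at its underside
- brush: bystander: flat brush lying down, 200 mm long; origin at its underside
- sander: bystander: cork sanding block, 110 x 65 x 30 mm; origin at its underside
- bare: bystander: pale bare wooden panel without hole, 200 x 60 x 12 mm, lying flat; origin at its underside
- gun: bystander: chrome heat gun with black handle lying on its side, 235 mm long, 76 mm high; origin at its underside, under the middle of the chrome barrel
Things that resemble listed ones, but are neither listed nor needed, are in the scene too. Of the things that look like the spacer, the larger one is meant. Leave any pink look-alike of the foot alone.

How it is judged:
By the outcome, as a careful person would: the job done as asked, in the order asked, and still so for the second after the job is handed in, with the robot touching nothing.
It also fails if it takes over 64 s, if anything falls off the work surface, if the arm or the gripper's body presses on something with over 40 N, if the wrist force passes 120 N, or if a joint passes its speed limit or range.

## Working session

There is one attempt and no reset: what is moved stays moved. The work goes in short steps, Python scripts to look and compute and a shell command to move; the robot and the scene stay as the last step left them, time stands still between calls to the robot, and variables do not carry over. Pictures are saved under pics/ and viewed, about 8 in all and at most 12, crops included, and the job is handed in when it is done.

```bash
ls; mkdir -p pics; cat > h.py <<'E'
import numpy as np, cv2
from station import ctrl
from scipy.spatial.transform import Rotation as R
def tool():
    o=ctrl.get_obs(); T=np.eye(4); T[:3,:3]=R.from_euler('xyz',o['eef_rot']).as_matrix(); T[:3,3]=o['ee_pos']; return T
def cam(name):
    p=ctrl.camera_params(name)
    W=tool()@np.array(p['mount']) if 'mount' in p else np.linalg.inv(np.array(p['camera_from_world']))
    im,d=ctrl.camera(name)
    f=192/np.tan(np.radians(p['vertical_fov'])/2)
    return im,d,W,(f,p['cx'],p['cy'])
def ray(px,W,K):
    f,cx,cy=K; return W[:3,:3]@np.array([(px[0]-cx)/f,(px[1]-cy)/f,1.])
def onz(px,z,W,K):
    r=ray(px,W,K); return W[:3,3]+r*(z-W[2,3])/r[2]
def proj(P,W,K):
    c=np.linalg.inv(W)@np.append(P,1); return np.array([K[0]*c[0]/c[2]+K[1],K[0]*c[1]/c[2]+K[2]])
def cloud(d,W,K):
    f,cx,cy=K; v,u=np.mgrid[:384,:512]; c=np.stack([(u-cx)/f*d,(v-cy)/f*d,d],-1); return c@W[:3,:3].T+W[:3,3]
def save(n,im): cv2.imwrite('pics/'+n,im[...,::-1])
E
python3 - <<'E'
from h import *
for n in ['top','side']:
    im,d,W,K=cam(n); save(n+'1.png',im); print(n,W.round(3).tolist(),K)
    for l,z in [('foot_top',.025),('amber_center',.026),('walnut_center',.026),('spacer_center',.03),('jar',0)]:
        print(l,[(round(r['score'],2),np.round(r['centre']).tolist(),onz(r['centre'],z,W,K).round(3).tolist()) for r in ctrl.place_of(n,l)[:3]])
o=ctrl.get_obs(); print(o)
E
```

```text
pics
top [[-0.025, -0.999, 0.031, 0.5], [-1.0, 0.025, -0.006, 0.102], [0.005, -0.031, -1.0, 1.084], [0.0, 0.0, 0.0, 1.0]] (np.float64(394.507002835447), 259.81827755315516, 184.77126511938937)
foot_top [(0.75, [220.0, 162.0], [0.597, 0.201, 0.025]), (0.57, [304.0, 164.0], [0.584, -0.024, 0.025])]
amber_center [(0.69, [424.0, 181.0], [0.531, -0.345, 0.026])]
walnut_center [(0.59, [167.0, 200.0], [0.499, 0.344, 0.026])]
spacer_center [(0.79, [219.0, 166.0], [0.585, 0.202, 0.03]), (0.56, [256.0, 155.0], [0.611, 0.104, 0.03])]
jar [(0.93, [362.0, 190.0], [0.511, -0.185, 0.0])]
side [[-0.92, -0.248, 0.303, 0.232], [-0.392, 0.597, -0.7, 0.785], [-0.007, -0.763, -0.646, 0.698], [0.0, 0.0, 0.0, 1.0]] (np.float64(368.45239142362095), 254.7302466741679, 197.84036954513422)
foot_top [(0.91, [322.0, 191.0], [0.38, -0.048, 0.025]), (0.59, [256.0, 180.0], [0.576, -0.02, 0.025]), (0.59, [217.0, 235.0], [0.578, 0.227, 0.025])]
amber_center [(0.58, [306.0, 133.0], [0.52, -0.34, 0.026])]
walnut_center [(0.68, [222.0, 283.0], [0.499, 0.354, 0.026])]
spacer_center [(0.88, [216.0, 225.0], [0.594, 0.2, 0.03]), (0.6, [224.0, 204.0], [0.613, 0.117, 0.03]), (0.26, [220.0, 282.0], [0.504, 0.356, 0.03])]
jar [(0.96, [292.0, 167.0], [0.508, -0.163, 0.0]), (0.41, [151.0, 354.0], [0.562, 0.542, 0.0])]
{'time_s': 0.6, 'qpos': array([ 1.24941832e+00,  2.99874916e-01,  1.52102988e+00,  2.31330666e-05,
        1.32068001e+00, -6.66158797e-02]), 'joint_vel': array([ 0.001887  , -0.00178867, -0.00065919, -0.00056457,  0.00147923,
       -0.00173366]), 'tau': array([-2.37581662e-04, -5.31500280e+01, -3.52812552e+01,  7.08284578e-02,
        2.14220316e-02,  1.22424873e-05]), 'ee_pos': array([0.13860867, 0.53223104, 0.20544669]), 'eef_rot': array([-3.14157081e+00, -9.32364998e-06,  1.31602847e+00]), 'force': array([ 0.18258417, -0.30979349,  0.08604467]), 'moment': array([ 0.04617313, -0.01594887, -0.00013454]), 'grip_width': 0.09429896485992469}
```

View pics/top1.png

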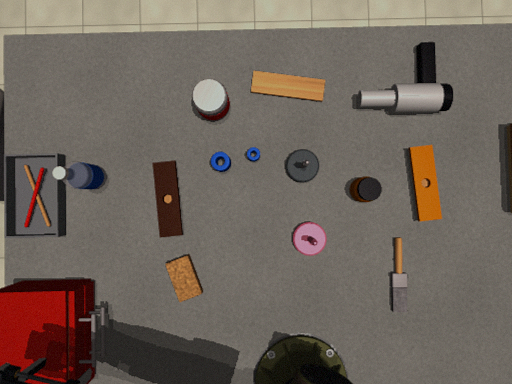

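View pics/side1.png

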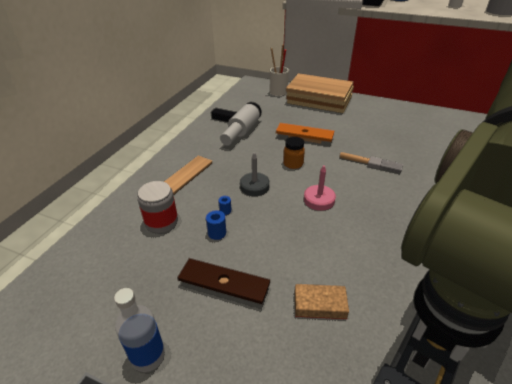

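The top picture shows the grey foot at (302,165), the pink decoy at (309,238), and the larger blue sleeve at (220,161) with the smaller one at (253,154). Amber is at right (425,183), walnut at left (168,199), and the jar at (366,189). Next I measure the relevant ones more closely.

```bash
cat >> h.py <<'E'
def panel(P,im,lo,hi,z0,z1,box):
    """centre, yaw, size of colour+height mask inside box (x0,x1,y0,y1), from a metric min-area rectangle"""
    hsv=cv2.cvtColor(im,cv2.COLOR_RGB2HSV); m=(cv2.inRange(hsv,lo,hi)>0)&(P[...,2]>z0)&(P[...,2]<z1)
    m&=(P[...,0]>box[0])&(P[...,0]<box[1])&(P[...,1]>box[2])&(P[...,1]<box[3])
    q=P[m]; (c,s,a)=cv2.minAreaRect((q[:,:2]*1000).astype(np.float32))
    b=cv2.boxPoints((c,s,a)); e=max([b[1]-b[0],b[2]-b[1]],key=np.linalg.norm); y=np.arctan2(e[1],e[0])
    if abs(y)>np.pi/2: y-=np.sign(y)*np.pi
    return np.round(c,1),round(float(y),3),np.round(s,1),len(q),np.median(q[:,2]).round(4)
E
python3 - <<'E'
from h import *
im,d,W,K=cam('top'); P=cloud(d,W,K)
A=(0,0,0);B=(180,255,255)
print('amber',panel(P,im,(8,150,80),(25,255,255),.02,.045,(.4,.65,-.45,-.25)))
print('walnut',panel(P,im,A,B,.02,.045,(.38,.62,.25,.43)))
print('foot',panel(P,im,A,B,.018,.032,(.5,.66,-.1,.06)))
print('spindle',panel(P,im,A,B,.08,.13,(.5,.66,-.1,.06)))
print('spacer',panel(P,im,A,B,.05,.07,(.54,.64,.15,.26)))
print('jar',panel(P,im,A,B,.07,.095,(.45,.58,-.25,-.12)))
print('pinkspindle',panel(P,im,A,B,.08,.13,(.3,.46,-.15,.05)))
for k,b in dict(foot=(.5,.66,-.1,.06),sp=(.54,.64,.15,.26)).items():
    for z0,z1 in [(.018,.032),(.04,.07),(.07,.1),(.1,.13)]:
        q=P[(P[...,2]>z0)&(P[...,2]<z1)&(P[...,0]>b[0])&(P[...,0]<b[1])&(P[...,1]>b[2])&(P[...,1]<b[3])]
        print(k,z0,len(q),(q.mean(0).round(4),q.min(0).round(3),q.max(0).round(3)) if len(q) else '')
# look for anything tall en route
m=(P[...,2]>.13)&(P[...,0]>.3); q=P[m]; print(len(q),q.min(0),q.max(0)) if len(q) else 0
E
```

```text
amber (array([ 527.6, -347.2]), 0.092, array([199.2,  61.8]), 1637, np.float64(0.0314))
walnut (array([502.8, 345.1]), 0.078, array([200.1,  61.7]), 1712, np.float64(0.031))
foot (array([583.1, -19.7]), 1.558, array([87.3, 87. ]), 798, np.float64(0.024))
spindle (array([583.2, -19.6]), -0.807, array([14. , 15.5]), 41, np.float64(0.1102))
spacer (array([597.1, 199.1]), 0.28, array([48.3, 47.7]), 224, np.float64(0.0588))
jar (array([ 514.6, -181.2]), -0.506, array([58.1, 58.2]), 450, np.float64(0.0842))
pinkspindle (array([386.5, -32. ]), -0.528, array([13.1, 15.3]), 42, np.float64(0.1111))
foot 0.018 798 (array([ 0.5827, -0.0187,  0.0239]), array([ 0.54 , -0.063,  0.018]), array([0.627, 0.024, 0.029]))
foot 0.04 9 (array([ 0.5799, -0.015 ,  0.0539]), array([ 0.575, -0.022,  0.044]), array([ 0.589, -0.012,  0.065]))
foot 0.07 9 (array([ 0.5792, -0.0141,  0.0842]), array([ 0.575, -0.019,  0.072]), array([ 0.585, -0.011,  0.092]))
foot 0.1 35 (array([ 0.5824, -0.0185,  0.1121]), array([ 0.576, -0.027,  0.102]), array([ 0.591, -0.012,  0.123]))
sp 0.018 12 (array([0.593 , 0.1911, 0.0247]), array([0.574, 0.174, 0.018]), array([0.61 , 0.21 , 0.031]))
sp 0.04 235 (array([0.5967, 0.1985, 0.058 ]), array([0.573, 0.175, 0.04 ]), array([0.622, 0.224, 0.064]))
sp 0.07 0 
sp 0.1 0 
1364 [0.49985001 0.10159954 0.13007014] [0.59344534 0.5696198  1.08388632]
```

```bash
cat >> h.py <<'E'
def togo(x,y,z,yaw):
    """shift in cm in present tool axes, turn about tool z (with yaw change done after the shift)"""
    T=tool(); g=R.from_euler('xyz',[np.pi,0,yaw]).as_matrix()
    print('shift cm',(T[:3,:3].T@(np.array([x,y,z])-T[:3,3])*100).round(2),'turn',R.from_matrix(T[:3,:3].T@g).as_rotvec().round(3))
E
python3 -m inch '[0,0,0,0,0,-0.1735,1, 0,0,0,0,0,-0.1735,1, -4.38,3.63,0,0,0,0,1, -4.38,3.63,0,0,0,0,1, -4.38,3.63,0,0,0,0,1, -4.38,3.63,0,0,0,0,1, -4.38,3.63,0,0,0,0,1, -4.38,3.63,0,0,0,0,1, -4.38,3.63,0,0,0,0,1, -5.5,-0.07,0,0,0,0,1, -5.5,-0.07,0,0,0,0,1, -5.5,-0.07,0,0,0,0,1, -5.5,-0.07,0,0,0,0,1, -5.5,-0.07,0,0,0,0,1, -5.5,-0.07,0,0,0,0,1, -5.5,-0.07,0,0,0,0,1, -5.5,-0.07,0,0,0,0,1, -5.5,-0.07,0,0,0,0,1, -5.5,-0.07,0,0,0,0,1, -5.5,-0.07,0,0,0,0,1]' 25
python3 -m inch '[0,0,0,0,0,0,1, 0,0,0,0,0,0,1, 0,0,0,0,0,0,1]'
python3 - <<'E'
from h import *
im,d,W,K=cam('wrist'); save('w1.png',im); P=cloud(d,W,K)
print(ctrl.get_obs()['ee_pos'],ctrl.get_obs()['eef_rot'])
print('amber',panel(P,im,(8,150,80),(25,255,255),.02,.045,(.3,.7,-.5,-.2)))
print([(r['score'],onz(r['centre'],.026,W,K).round(4)) for r in ctrl.place_of('wrist','amber_center')])
togo(.468,-.3527,.012,1.663)
E
```

```text
time_s: 3.15
ee_pos: [0.4678, -0.3547, 0.2055]
eef_rot: [3.141, 0.0, 1.663]
force: [0.5, 0.6, 0.3]
grip_width: 0.0939
time_s: 3.52
ee_pos: [0.4682, -0.3518, 0.2058]
eef_rot: [3.141, 0.0, 1.664]
force: [-0.0, -0.1, -0.3]
grip_width: 0.094
[ 0.46817659 -0.3518567   0.20584394] [3.14121517e+00 3.03385173e-04 1.66415435e+00]
amber (array([ 522.2, -286.8]), 0.092, array([200.3, 179.4]), 9666, np.float64(0.0316))
[(0.8, array([ 0.5294, -0.3477,  0.026 ]))]
shift cm [-0.07 -0.03 19.39] turn [0.    0.    0.001]
```

View pics/w1.png

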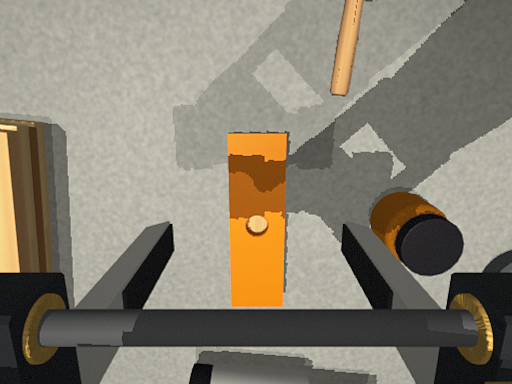

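The view has image-up toward the robot. The amber hole is at (257,225) and the panel sits centred between the fingers. The network's position agrees with the top camera to within 2 mm, so I go down and grip.

```bash
python3 -m inch '[-0.07,-0.03,4,0,0,0,1, 0,0,4,0,0,0,1, 0,0,4,0,0,0,1, 0,0,3,0,0,0,1, 0,0,2,0,0,0,1, 0,0,1.5,0,0,0,1, 0,0,1,0,0,0,1, 0,0,0,0,0,0,1, 0,0,0,0,0,0,0, 0,0,0,0,0,0,0, 0,0,0,0,0,0,0, 0,0,0,0,0,0,0, 0,0,0,0,0,0,0, 0,0,0,0,0,0,0]' 30
python3 -m inch '[0,0,-1,0,0,0,0, 0,0,-2,0,0,0,0, 0,0,-4,0,0,0,0, 0,0,-4,0,0,0,0, 0,0,-4,0,0,0,0, 0,0,-2,0,0,0,0, 0,0,0,0,0,0,0, 0,0,0,0,0,0,0]'
python3 - <<'E'
from h import *
o=ctrl.get_obs();print(o['ee_pos'],o['eef_rot'])
im,d,W,K=cam('wrist'); save('w2.png',im); P=cloud(d,W,K)
T=tool(); Q=(P-T[:3,3])@T[:3,:3]
hsv=cv2.cvtColor(im,cv2.COLOR_RGB2HSV); m=(cv2.inRange(hsv,(8,150,80),(25,255,255))>0)&(abs(Q[...,0])<.04)&(abs(Q[...,2])<.05)
q=Q[m]; print('tool-frame amber',len(q),q.min(0).round(4),q.max(0).round(4),np.median(q,0).round(4))
r=ctrl.place_of('wrist','amber_center')
for x in r[:2]: c=onz(x['centre'],T[2,3]+.0165,W,K); print(x,((c-T[:3,3])@T[:3,:3]).round(4),c.round(4))
im,d,W,K=cam('top'); P=cloud(d,W,K)
print('top amber',panel(P,im,(8,150,80),(25,255,255),T[2,3],T[2,3]+.05,(.4,.65,-.45,-.25)))
r=ctrl.place_of('top','amber_center')
for x in r[:2]: c=onz(x['centre'],T[2,3]+.0165,W,K); print(x,c.round(4))
E
```

```text
time_s: 5.38
ee_pos: [0.4677, -0.3536, 0.0106]
eef_rot: [3.141, 0.0, 1.663]
force: [-1.6, 0.8, 2.5]
grip_width: 0.0598
time_s: 6.38
ee_pos: [0.4673, -0.3533, 0.1798]
eef_rot: [-3.141, -0.001, 1.663]
force: [-0.3, -0.4, -2.3]
grip_width: 0.0599
[ 0.46734763 -0.35325545  0.1798364 ] [-3.14087024e+00 -7.46136850e-04  1.66298275e+00]
tool-frame amber 20252 [-0.0311 -0.0403 -0.0236] [ 0.0309  0.08   -0.0081] [ 0.0002 -0.0004 -0.021 ]
{'centre': [258.1, 346.8], 'score': 0.86} [ 0.0007  0.0584 -0.0166] [ 0.5254 -0.3471  0.196 ]
{'centre': [409.6, 227.3], 'score': 0.42} [ 0.0769 -0.0123 -0.0164] [ 0.448  -0.2778  0.196 ]
top amber (array([ 535.7, -346.7]), 0.106, array([183.1,  61.6]), 1476, np.float64(0.1996))
{'centre': [455.9, 181.5], 'score': 0.85} [ 0.5234 -0.3461  0.196 ]
```

View pics/w2.png

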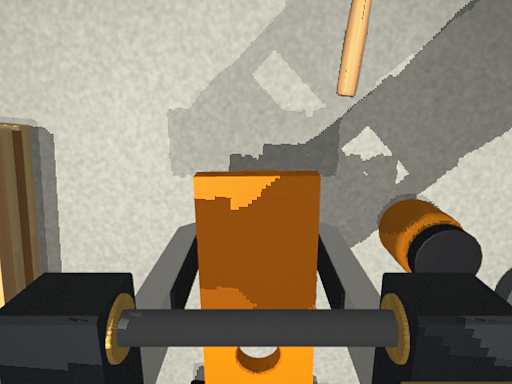

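```bash
python3 -m inch '[2,0.5,0,0,0,0,0, 4,1.1,0,0,0,0,0, 4.5,1.2,0,0,0,0,0, 4.5,1.2,0,0,0,0,0, 4.5,1.2,0,0,0,0,0, 4.5,1.2,0,0,0,0,0, 4,1.1,0,0,0,0,0, 2.5,0.7,0,0,0,0,0, 1.7,0.4,0,0,0,0,0, 0,0,0,0,0,0,0, 0,0,0,0,0,0,0, 0,0,0,0,0,0,0]' 40
cat > chk.py <<'E'
from h import *
import sys
lab,lo,hi,tag=sys.argv[1],eval(sys.argv[2]),eval(sys.argv[3]),sys.argv[4]
T=tool(); print('tcp',T[:3,3].round(4),ctrl.get_obs()['eef_rot'].round(4))
im,d,W,K=cam('wrist'); a=im.copy(); P=cloud(d,W,K)
Q=(P-T[:3,3])@T[:3,:3]; hsv=cv2.cvtColor(im,cv2.COLOR_RGB2HSV)
q=Q[(cv2.inRange(hsv,lo,hi)>0)&(abs(Q[...,0])<.028)&(Q[...,2]<-.012)&(Q[...,2]>-.03)&(Q[...,1]>-.06)]
if len(q): print('wrist: near end y',np.percentile(q[:,1],.3).round(4),'tilt',np.polyfit(q[:,1],q[:,2],1).round(4))
for x in ctrl.place_of('wrist',lab)[:1]: c=onz(x['centre'],T[2,3]+.0165,W,K); print('wrist hole',x['score'],c.round(4))
im,d,W,K=cam('top'); P=cloud(d,W,K)
for x in ctrl.place_of('top',lab)[:2]:
    c=onz(x['centre'],T[2,3]+.0165,W,K); print('top hole',x['score'],c.round(4))
m=(P[...,2]>T[2,3]+.01)&(P[...,2]<T[2,3]+.03)&(P[...,0]>T[0,3]+.02)&(P[...,0]<.75)&(abs(P[...,1]-T[1,3])<.08)
q=P[m]; print('top far end x',np.percentile(q[:,0],99.7).round(4),'z',np.polyfit(q[:,0]-T[0,3],q[:,2]-T[2,3],1).round(4))
b=im[100:240,220:400]; c=np.hstack([cv2.resize(b,None,fx=2.2,fy=2.2),cv2.resize(a,(410,308))]); save(tag+'.png',c)
E
python3 chk.py amber_center '(8,150,80)' '(25,255,255)' c1
```

```text
time_s: 8.07
ee_pos: [0.5236, -0.0257, 0.1804]
eef_rot: [-3.142, 0.0, 1.662]
force: [-0.4, -0.4, -1.0]
grip_width: 0.0592
tcp [ 0.5236 -0.0257  0.1804] [-3.1415  0.      1.6619]
wrist: near end y -0.04 tilt [ 0.0064 -0.0206]
wrist hole 0.85 [ 0.5804 -0.0194  0.1969]
top hole 0.87 [ 0.579  -0.0197  0.1969]
top far end x 0.684 z [-0.0033  0.0204]
```

View pics/c1.png

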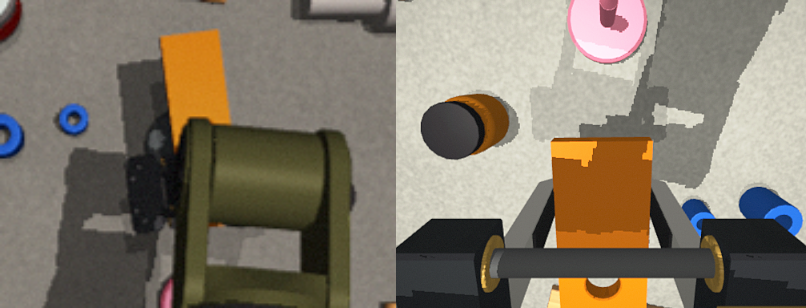

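Both views look right: the panel is level over the foot and the hole estimates are within 2–3 mm of the spindle axis. I shift 1 mm forward, lower onto the taper, and check.

```bash
python3 -m inch '[0.05,0.15,1.5,0,0,0,0, 0,0,2,0,0,0,0, 0,0,2,0,0,0,0, 0,0,1,0,0,0,0, 0,0,0.7,0,0,0,0, 0,0,0.7,0,0,0,0, 0,0,0.5,0,0,0,0, 0,0,0,0,0,0,0, 0,0,0,0,0,0,0]'
python3 - <<'E'
from h import *
o=ctrl.get_obs(); print(o['ee_pos'],o['force'],o['moment'])
im,d,W,K=cam('wrist'); print(W[:3,3],proj(np.array([.583,-.0195,.121]),W,K),proj(o['ee_pos']+np.array([.0594,.0055,.0165]),W,K)); a=im[200:384,130:380]
im,d,W,K=cam('side'); b=im[110:250,180:340]
save('c2.png',np.hstack([cv2.resize(a,(544,400)),cv2.resize(b,(256,224))[:400] if 0 else cv2.copyMakeBorder(cv2.resize(b,(256,224)),0,176,0,0,0)]))
E
```

```text
time_s: 9.4
ee_pos: [0.5253, -0.0244, 0.0967]
eef_rot: [3.141, 0.0, 1.663]
force: [0.8, 0.1, -1.3]
grip_width: 0.0593
[ 0.52527801 -0.02438225  0.0967333 ] [ 0.78458586  0.0519707  -1.32361277] [0.03951094 0.04899743 0.04328983]
[ 0.4504204  -0.03098274  0.27530722] [255.81473417 356.62146584] [256.70295424 349.09857009]
```

View pics/c2.png

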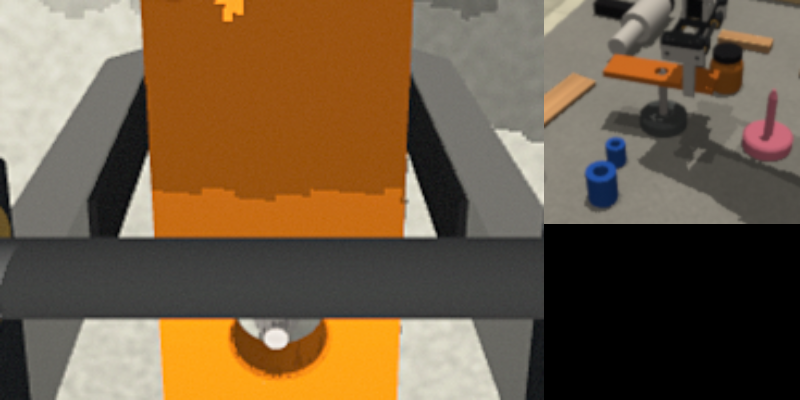

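```bash
python3 - <<'E'
from h import *
p=ctrl.camera_params('wrist'); W=tool()@np.array(p['mount']); K=(192/np.tan(np.radians(p['vertical_fov'])/2),p['cx'],p['cy'])
f=lambda u,v:(130+u*250/544,200+v*184/400)
z=tool()[2,3]+.0214
for n,u,v in [('far edge',279,376.5),('left',230.5,335),('right',327.5,335)]: print(n,onz(f(u,v),z,W,K).round(4))
print('tip',onz(f(276,338.5),.121,W,K).round(4))
E
```

```text
far edge [ 0.5961 -0.017   0.1182]
left [ 0.5848 -0.0301  0.1182]
right [ 0.5826 -0.0061  0.1182]
tip [ 0.5824 -0.019   0.121 ]
```

The spindle tip sits inside the hole at about (276,338), with the hole centre 1.7 mm too far forward and 0.9 mm to the left. I correct that and lower.

```bash
python3 -m inch '[-0.08,-0.18,0,0,0,0,0, 0,0,1,0,0,0,0, 0,0,1,0,0,0,0, 0,0,1,0,0,0,0, 0,0,1.2,0,0,0,0, 0,0,1.2,0,0,0,0, 0,0,1,0,0,0,0, 0,0,0.8,0,0,0,0, 0,0,0.4,0,0,0,0, 0,0,0.2,0,0,0,0, 0,0,0.2,0,0,0,0, 0,0,0,0,0,0,0, 0,0,0,0,0,0,0]'
python3 -c "
from h import *
o=ctrl.get_obs(); print(o['ee_pos'],o['force'],o['moment'])"
```

```text
time_s: 11.12
ee_pos: [0.5235, -0.0253, 0.0166]
eef_rot: [3.141, 0.0, 1.663]
force: [-0.3, 0.7, -0.7]
grip_width: 0.0595
[ 0.52347562 -0.02531405  0.0166047 ] [-0.25450438  0.74663617 -0.69415681] [ 0.05670757  0.06695905 -0.04409774]
```

```bash
python3 -m inch '[0,0,0.1,0,0,0,0, 0,0,0,0,0,0,0, 0,0,0,0,0,0,1, 0,0,0,0,0,0,1, 0,0,0,0,0,0,1, 0,0,0,0,0,0,1, 0,0,-1,0,0,0,1, 0,0,-3,0,0,0,1, 0,0,-5,0,0,0,1, 0,0,-5,0,0,0,1, 0,0,-3,0,0,0,1, 4,1.7,0,0,0,0,1, 5,2.2,0,0,0,0,1, 5,2.2,0,0,0,0,1, 4.5,2,0,0,0,0,1, 3.2,1.3,0,0,0,0,1, 0,0,0,0,0,0,1, 0,0,0,0,0,0,1]'
cat > sp.py <<'E'
from h import *
T=tool(); print('tcp',T[:3,3].round(4))
im,d,W,K=cam('top'); P=cloud(d,W,K); t=im
print('amber',panel(P,im,(8,150,80),(25,255,255),.025,.05,(.4,.75,-.1,.06)))
im,d,W,K=cam('wrist'); P=cloud(d,W,K)
print('spacer',panel(P,im,(100,120,40),(130,255,255),.05,.07,(.5,.68,.15,.26)))
print([(r['score'],onz(r['centre'],.03,W,K).round(4)) for r in ctrl.place_of('wrist','spacer_center')[:3]])
togo(.597,.199,.026,1.663)
save('c3.png',np.hstack([cv2.resize(t[90:230,210:390],(400,311)),cv2.resize(im,(400,311))]))
E
python3 sp.py
```

```text
time_s: 13.38
ee_pos: [0.5969, 0.1989, 0.1858]
eef_rot: [3.142, 0.0, 1.663]
force: [-0.3, -0.2, -0.2]
grip_width: 0.0939
tcp [0.5969 0.1989 0.1858]
amber (array([583.5, -20.8]), 0.101, array([198.7,  63.1]), 1617, np.float64(0.0362))
spacer (array([596.5, 199.6]), 0.102, array([48.6, 47.6]), 1763, np.float64(0.0593))
[(0.67, array([0.5974, 0.2015, 0.03  ])), (0.57, array([0.6129, 0.1166, 0.03  ]))]
shift cm [ 0.05 -0.   15.99] turn [ 0.     0.    -0.001]
```

View pics/c3.png

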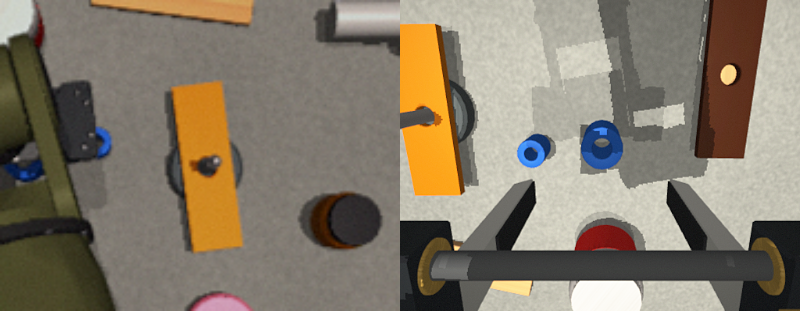

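Amber is threaded, lying flat on the foot at yaw about 0.10. The larger sleeve is centred between the fingers, so I grip it.

```bash
python3 -m inch '[0.05,0,3,0,0,0,1, 0,0,4,0,0,0,1, 0,0,4,0,0,0,1, 0,0,2.5,0,0,0,1, 0,0,1.5,0,0,0,1, 0,0,1,0,0,0,1, 0,0,0,0,0,0,1, 0,0,0,0,0,0,0, 0,0,0,0,0,0,0, 0,0,0,0,0,0,0, 0,0,0,0,0,0,0, 0,0,0,0,0,0,0, 0,0,0,0,0,0,0]' 25
python3 -m inch '[0,0,-1,0,0,0,0, 0,0,-3,0,0,0,0, 0,0,-4,0,0,0,0, 0,0,-4,0,0,0,0, 0,0,-4,0,0,0,0, 0,0,-1,0,0,0,0, 0,0,0,0,0,0,0, 0,0,0,0,0,0,0]'
python3 - <<'E'
from h import *
T=tool(); print('tcp',T[:3,3].round(4))
im,d,W,K=cam('wrist'); P=cloud(d,W,K); z=T[2,3]+.034
q=panel(P,im,(100,120,40),(130,255,255),z-.008,z+.008,(.5,.68,.15,.26)); print('spacer',q)
hsv=cv2.cvtColor(im,cv2.COLOR_RGB2HSV); Q=(P-T[:3,3])@T[:3,:3]
b=Q[(cv2.inRange(hsv,(100,120,40),(130,255,255))>0)&(abs(Q[...,0])<.04)&(abs(Q[...,1])<.05)&(abs(Q[...,2]+.034)<.006)]
print(b.min(0).round(4),b.max(0).round(4)); print('tilt',np.linalg.lstsq(np.c_[b[:,:2],np.ones(len(b))],b[:,2],rcond=None)[0].round(4))
togo(.583,-.0195,T[2,3],1.663)
save('w3.png',im)
E
```

```text
time_s: 15.15
ee_pos: [0.597, 0.1999, 0.0255]
eef_rot: [3.142, -0.0, 1.663]
force: [0.1, -0.5, 1.1]
grip_width: 0.0486
time_s: 16.15
ee_pos: [0.5964, 0.1998, 0.1937]
eef_rot: [-3.139, 0.0, 1.663]
force: [-0.3, 0.0, -1.9]
grip_width: 0.049
tcp [0.5964 0.1998 0.1937]
spacer (array([595.2, 200. ]), -1.5, array([47.5, 49.1]), 6803, np.float64(0.2274))
[-0.0242 -0.025  -0.0363] [ 0.0249  0.0226 -0.028 ]
tilt [-0.0005 -0.0092 -0.0335]
shift cm [-21.71  -3.36   0.03] turn [-0.003  0.     0.   ]
```

View pics/w3.png

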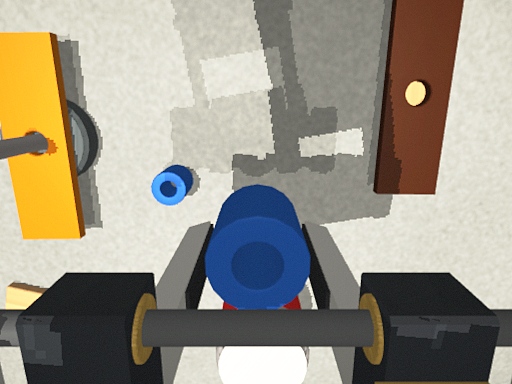

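```bash
python3 -m inch '[-2,-0.3,0,0,0,0,0, -4,-0.6,0,0,0,0,0, -5,-0.8,0,0,0,0,0, -5,-0.8,0,0,0,0,0, -3.5,-0.5,0,0,0,0,0, -2.2,-0.3,0,0,0,0,0, 0,0,2,0,0,0,0, 0,0,2,0,0,0,0, 0,0,0.8,0,0,0,0, 0,0,0,0,0,0,0, 0,0,0,0,0,0,0]'
python3 - <<'E'
from h import *
T=tool(); print('tcp',T[:3,3].round(4))
im,d,W,K=cam('wrist'); P=cloud(d,W,K); hsv=cv2.cvtColor(im,cv2.COLOR_RGB2HSV); Q=(P-T[:3,3])@T[:3,:3]
b=Q[(cv2.inRange(hsv,(100,120,40),(130,255,255))>0)&(abs(Q[...,0])<.04)&(abs(Q[...,1])<.05)&(abs(Q[...,2]+.034)<.004)]
print(b.min(0).round(4),b.max(0).round(4)); a=im
im,d,W,K=cam('side'); print('axis px',[proj(np.array([.583,-.0195,z]),W,K).round(1) for z in (.037,.121)])
save('c4.png',np.hstack([cv2.resize(a,(400,300)),cv2.resize(im[90:240,155:355],(400,300))]))
E
```

```text
time_s: 17.58
ee_pos: [0.5843, -0.0193, 0.1482]
eef_rot: [3.141, 0.0, 1.663]
force: [-0.0, -0.5, -0.6]
grip_width: 0.0488
tcp [ 0.5843 -0.0193  0.1482]
[-0.0242 -0.0252 -0.0361] [ 0.0249  0.0224 -0.03  ]
axis px [array([253.7, 176.7]), array([253.4, 152.9])]
```

View pics/c4.png

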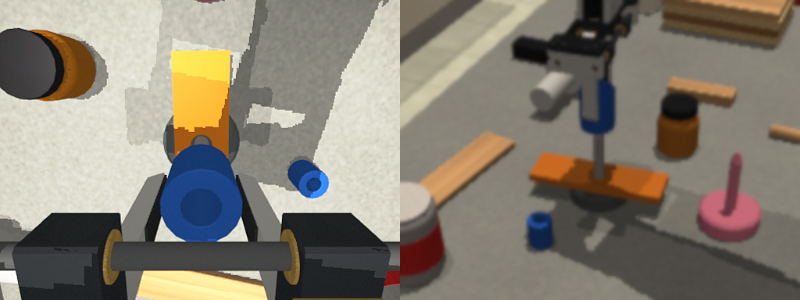

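The side view shows the sleeve centred over the spindle at (597,130) in the composite. I take off 1 mm in x and lower in small steps, then check the force.

```bash
python3 -m inch '[0,-0.09,0,0,0,0,0, 0,0,0.5,0,0,0,0, 0,0,0.5,0,0,0,0, 0,0,0.5,0,0,0,0, 0,0,0.5,0,0,0,0, 0,0,0,0,0,0,0]'
python3 -m inch '[0,0,1,0,0,0,0, 0,0,1.2,0,0,0,0, 0,0,1.2,0,0,0,0, 0,0,1.2,0,0,0,0, 0,0,1,0,0,0,0, 0,0,0.5,0,0,0,0, 0,0,0.3,0,0,0,0, 0,0,0,0,0,0,0, 0,0,0,0,0,0,0]'
```

```text
time_s: 18.42
ee_pos: [0.583, -0.0193, 0.1269]
eef_rot: [-3.141, -0.0, 1.663]
force: [-0.3, -0.5, -1.0]
grip_width: 0.0487
time_s: 19.55
ee_pos: [0.5834, -0.0193, 0.0638]
eef_rot: [3.141, 0.0, 1.663]
force: [0.7, 0.6, -0.8]
grip_width: 0.0487
```

```bash
python3 -m inch '[0,0,0.12,0,0,0,0, 0,0,0,0,0,0,0, 0,0,0,0,0,0,1, 0,0,0,0,0,0,1, 0,0,0,0,0,0,1, 0,0,0,0,0,0,1, 0,0,-1,0,0,0,1, 0,0,-3,0,0,0,1, 0,0,-5,0,0,0,1, 0,0,-4,0,0,0,1, 0,0,-1,0,0,0,1]'
python3 -m inch '[3,-0.9,0,0,0,0,1, 5,-1.4,0,0,0,0,1, 5.5,-1.6,0,0,0,0,1, 5.5,-1.6,0,0,0,0,1, 5.5,-1.6,0,0,0,0,1, 5.5,-1.6,0,0,0,0,1, 4.5,-1.2,0,0,0,0,1, 2.6,-0.8,0,0,0,0,1, 0,0,0,0,0,0.014,1, 0,0,0,0,0,0,1, 0,0,0,0,0,0,1]' 40
python3 - <<'E'
from h import *
T=tool(); print('tcp',T[:3,3].round(4))
im,d,W,K=cam('top'); P=cloud(d,W,K); t=im
print('amber',panel(P,im,(8,150,80),(25,255,255),.025,.05,(.4,.75,-.1,.06)))
print('sleeve',panel(P,im,(100,100,30),(130,255,255),.085,.105,(.5,.66,-.1,.06)))
print('tip',panel(P,im,(0,0,0),(180,255,255),.105,.13,(.5,.66,-.1,.06)))
im,d,W,K=cam('wrist'); P=cloud(d,W,K)
print('walnut',panel(P,im,(0,0,0),(180,255,255),.022,.045,(.38,.62,.25,.43)))
print([(r['score'],onz(r['centre'],.026,W,K).round(4)) for r in ctrl.place_of('wrist','walnut_center')[:3]])
togo(.443,.3404,.0105,1.649)
save('c5.png',np.hstack([cv2.resize(t[90:230,210:390],(400,311)),cv2.resize(im,(400,311))]))
E
```

```text
time_s: 20.92
ee_pos: [0.584, -0.0194, 0.2056]
eef_rot: [3.137, 0.001, 1.663]
force: [-0.1, -0.6, 0.4]
grip_width: 0.0937
time_s: 22.3
ee_pos: [0.4429, 0.3394, 0.2021]
eef_rot: [-3.141, 0.0, 1.648]
force: [0.3, 0.7, -0.3]
grip_width: 0.094
tcp [0.4429 0.3394 0.2021]
amber (array([583.7, -20.6]), 0.101, array([199.1,  62.6]), 1336, np.float64(0.0363))
sleeve (array([582.9, -19.5]), -0.837, array([46.3, 47.5]), 236, np.float64(0.096))
tip (array([583.3, -19.6]), -0.498, array([13.6, 14.6]), 32, np.float64(0.1138))
walnut (array([502.6, 345.7]), 0.079, array([200.5,  60.2]), 9434, np.float64(0.0315))
[(0.96, array([0.5027, 0.3416, 0.026 ]))]
shift cm [ 0.07  0.02 19.18] turn [ 0.    -0.    -0.001]
```

View pics/c5.png

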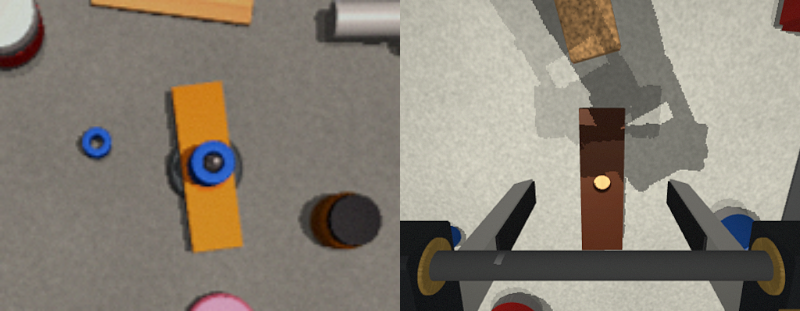

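The sleeve stands on the amber panel around the spindle. The walnut hole is at (601,182) in the composite, between the fingers. I grip it.

```bash
python3 -m inch '[0.08,0.02,4,0,0,0,1, 0,0,4,0,0,0,1, 0,0,4,0,0,0,1, 0,0,3,0,0,0,1, 0,0,2,0,0,0,1, 0,0,1.2,0,0,0,1, 0,0,0.95,0,0,0,1, 0,0,0,0,0,0,1, 0,0,0,0,0,0,0, 0,0,0,0,0,0,0, 0,0,0,0,0,0,0, 0,0,0,0,0,0,0, 0,0,0,0,0,0,0, 0,0,0,0,0,0,0]' 40
python3 -m inch '[0,0,-1,0,0,0,0, 0,0,-3,0,0,0,0, 0,0,-4,0,0,0,0, 0,0,-4,0,0,0,0, 0,0,-4,0,0,0,0, 0,0,-4,0,0,0,0, 0,0,-1,0,0,0,0, 0,0,0,0,0,0,0, 0,0,0,0,0,0,0]'
python3 - <<'E'
from h import *
T=tool(); print('tcp',T[:3,3].round(4),ctrl.get_obs()['eef_rot'])
im,d,W,K=cam('wrist'); P=cloud(d,W,K); Q=(P-T[:3,3])@T[:3,:3]
q=Q[(abs(Q[...,0])<.026)&(Q[...,2]<-.012)&(Q[...,2]>-.03)&(Q[...,1]>-.06)&(Q[...,1]<.03)]
print('near end y',np.percentile(q[:,1],.3).round(4),'tilt',np.polyfit(q[:,1],q[:,2],1).round(4))
for x in ctrl.place_of('wrist','walnut_center')[:1]: c=onz(x['centre'],T[2,3]+.0165,W,K); print(x,((c-T[:3,3])@T[:3,:3]).round(4))
togo(.583-.0597*.9958,-.0193-.0597*.092,T[2,3],1.663)
E
```

```text
time_s: 24.2
ee_pos: [0.4427, 0.3412, 0.0109]
eef_rot: [3.141, -0.0, 1.649]
force: [-0.7, -0.1, 2.8]
grip_width: 0.0596
time_s: 25.32
ee_pos: [0.4422, 0.3408, 0.2191]
eef_rot: [-3.139, 0.001, 1.649]
force: [0.5, 0.6, -2.1]
grip_width: 0.0594
tcp [0.4422 0.3408 0.2191] [-3.13935877e+00  1.27645728e-03  1.64899336e+00]
near end y -0.0403 tilt [-0.0059 -0.0205]
{'centre': [253.8, 346.1], 'score': 0.79} [-0.0016  0.0576 -0.0166]
shift cm [-37.09   5.25   0.06] turn [-0.002  0.001 -0.014]
```

```bash
python3 -m inch '[-2,0.3,0,0,0,0,0, -4.2,0.6,0,0,0,0,0, -5.5,0.8,0,0,0,0,0, -5.5,0.8,0,0,0,0,0, -5.5,0.8,0,0,0,0,0, -5.5,0.8,0,0,0,0,0, -4.5,0.6,0,0,0,0,0, -2.8,0.34,0,0,0,0,0, -1.6,0.2,0,0,0,-0.014,0, 0,0,2,0,0,0,0, 0,0,3.5,0,0,0,0, 0,0,3,0,0,0,0, 0,0,1,0,0,0,0, 0,0,0,0,0,0,0, 0,0,0,0,0,0,0]'
python3 - <<'E'
from h import *
o=ctrl.get_obs(); print(o['ee_pos'],o['force'],o['moment'],o['eef_rot'])
im,d,W,K=cam('wrist'); a=im[200:384,130:380]; print('tip px, hole px',proj(np.array([.583,-.0195,.121]),W,K),proj(o['ee_pos']+np.array([.0594,.0055,.0214]),W,K))
im,d,W,K=cam('side'); b=cv2.resize(im[110:250,180:340],(256,224))
save('c6.png',np.hstack([cv2.resize(a,(544,400)),cv2.copyMakeBorder(b,0,176,0,0,0)]))
E
```

```text
time_s: 27.3
ee_pos: [0.5243, -0.0249, 0.1269]
eef_rot: [3.14, 0.0, 1.663]
force: [-0.6, -0.3, -0.8]
grip_width: 0.0595
[ 0.52434743 -0.02488881  0.12693639] [-0.60387985 -0.31865604 -0.77256733] [-0.01886519  0.04568832 -0.02987475] [3.13989712e+00 4.24247774e-04 1.66296590e+00]
tip px, hole px [256.69028838 322.41647431] [256.67619855 355.41020658]
```

View pics/c6.png

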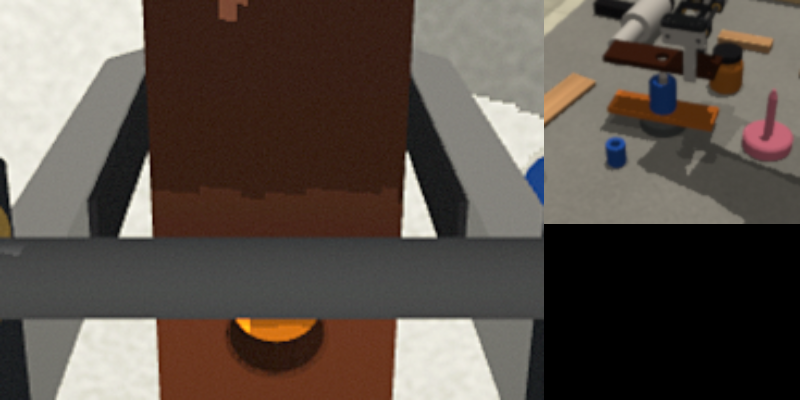

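The spindle tip is not yet in the hole, since the panel is still above it. The walnut hole sits about 1 mm left and 1 mm nearer than the amber one did in this view, so I adjust by +0.8 mm forward and lower while watching force.

```bash
python3 -m inch '[0.02,0.08,0.5,0,0,0,0, 0,0,0.5,0,0,0,0, 0,0,0.5,0,0,0,0, 0,0,0.3,0,0,0,0, 0,0,0,0,0,0,0, 0,0,0,0,0,0,0]'
python3 - <<'E'
from h import *
o=ctrl.get_obs(); T=tool(); print(o['ee_pos'],o['force'],o['moment'])
im,d,W,K=cam('wrist'); P=cloud(d,W,K)
# hole edges in the row band below the bar: bright/grey tip vs brown
m=(P[...,2]<T[2,3]+.0185)&(abs(P[...,0]-.583)<.016)&(abs(P[...,1]+.0193)<.02)
v,u=np.where(m); v0=v>345
print('hole px cols',u[v0].min(),u[v0].max(),'far row',v.max())
zt=T[2,3]+.0214
print('far',onz((u[v==v.max()].mean(),v.max()+.5),zt,W,K).round(4))
t=P[(P[...,2]>.1195)&(P[...,2]<.1225)&(abs(P[...,0]-.583)<.008)&(abs(P[...,1]+.0193)<.008)]; print('tip',len(t),t.mean(0).round(4) if len(t) else '')
np.save('w4.npy',im)
hsv=cv2.cvtColor(im,cv2.COLOR_RGB2HSV)
for r in range(346,378,4): print(r,' '.join('%d/%d'%(hsv[r,c,1],hsv[r,c,2]) for c in range(226,290,4)))
E
```

```text
time_s: 28.15
ee_pos: [0.5247, -0.0244, 0.1079]
eef_rot: [3.141, 0.0, 1.663]
force: [0.4, 0.5, -1.5]
grip_width: 0.0597
[ 0.52469818 -0.02437914  0.10785192] [ 0.35424849  0.47011464 -1.53023891] [0.04274768 0.07572853 0.06206083]
hole px cols 235 278 far row 371
far [ 0.5944 -0.0167  0.1293]
tip 0 
346 50/77 53/77 50/77 53/77 91/95 110/93 83/92 89/89 81/91 87/88 107/93 97/92 98/101 26/68 47/81 58/75
350 175/108 177/108 191/80 177/39 228/169 246/166 236/170 255/175 249/179 249/173 235/166 228/170 145/37 177/65 175/108 178/106
354 178/106 174/107 182/77 152/42 168/41 226/130 227/172 228/167 220/168 249/166 227/154 147/40 159/48 160/62 179/107 174/107
358 194/105 190/106 174/79 153/45 133/44 174/41 168/38 128/42 143/41 145/44 198/45 187/45 172/49 172/89 188/106 169/110
362 181/107 174/107 180/106 173/68 185/40 172/43 201/38 156/44 168/47 176/45 180/51 151/44 168/47 182/98 188/106 185/106
366 175/109 189/105 177/108 173/100 167/58 174/41 182/42 174/44 206/47 156/44 163/50 181/48 191/91 191/104 181/104 180/106
370 183/106 185/105 193/103 176/107 174/104 183/88 179/64 194/50 179/50 162/60 185/95 189/96 171/109 172/108 188/106 185/106
374 191/104 176/106 180/106 181/104 179/107 193/103 182/109 180/106 182/101 177/104 188/103 173/109 184/104 189/104 180/106 192/101
```

Measured in the wrist view, the hole centre is within about 1 mm of the spindle axis and the force is nil, so I lower the rest.

```bash
python3 -m inch '[0,0,0.4,0,0,0,0, 0,0,0.4,0,0,0,0, 0,0,0.4,0,0,0,0, 0,0,0.3,0,0,0,0, 0,0,0.2,0,0,0,0, 0,0,0.15,0,0,0,0, 0,0,0,0,0,0,0, 0,0,0,0,0,0,0]'
python3 -c "
from h import *
o=ctrl.get_obs(); print(o['ee_pos'],o['force'],o['moment'])
im,d,W,K=cam('top'); P=cloud(d,W,K)
print('sleeve/amber',panel(P,im,(8,150,80),(25,255,255),.025,.05,(.4,.75,-.1,.06)))"
```

```text
time_s: 29.2
ee_pos: [0.5247, -0.0244, 0.0893]
eef_rot: [3.141, 0.0, 1.663]
force: [0.5, 0.8, -1.3]
grip_width: 0.0594
[ 0.52467507 -0.02439169  0.08934054] [ 0.46220332  0.75804343 -1.30642373] [-0.00362211  0.0187588   0.03753377]
sleeve/amber (array([622.8,  11.6]), 0.1, array([112.7,   6.3]), 95, np.float64(0.0362))
```

```bash
python3 -m inch '[0,0,0.07,0,0,0,0, 0,0,0.07,0,0,0,0, 0,0,0,0,0,0,0, 0,0,0,0,0,0,0]'
python3 -m inch '[0,0,0,0,0,0,0.75, 0,0,0,0,0,0,0.9, 0,0,0,0,0,0,1, 0,0,0,0,0,0,1, 0,0,0,0,0,0,1, 0,0,-0.5,0,0,0,1, 0,0,-1.5,0,0,0,1, 0,0,-4,0,0,0,1, 0,0,-5,0,0,0,1, 0,0,-2,0,0,0,1, 4,-2,0,0,0,0,1, 5,-2.5,0,0,0,0,1, 5,-2.5,0,0,0,0,1, 5,-2.5,0,0,0,0,1, 4,-2,0,0,0,0,1, 0,0,0,0,0,0,1, 0,0,0,0,0,0,1]'
python3 - <<'E'
from h import *
im,d,W,K=cam('top'); P=cloud(d,W,K); t=im
print('walnut',panel(P,im,(0,0,0),(180,255,255),.1,.1125,(.4,.75,-.1,.06)))
print('amber',panel(P,im,(8,150,80),(25,255,255),.025,.05,(.4,.75,-.12,.08)))
m=(P[...,2]>.1)&(P[...,2]<.1125)&(P[...,0]>.45)&(P[...,0]<.7)&(abs(P[...,1]+.02)<.07); q=P[m]
print('tilt',np.linalg.lstsq(np.c_[q[:,:2],np.ones(len(q))],q[:,2],rcond=None)[0].round(4))
print('jar',panel(P,im,(0,0,0),(180,255,255),.07,.095,(.45,.58,-.25,-.12)))
im,d,W,K=cam('side')
save('c7.png',np.hstack([cv2.resize(t[90:230,210:390],(400,311)),cv2.resize(im[70:280,140:410],(400,311))]))
E
```

```text
time_s: 29.75
ee_pos: [0.5246, -0.0244, 0.0879]
eef_rot: [3.142, 0.0, 1.663]
force: [-0.4, 0.5, 0.3]
grip_width: 0.06
time_s: 31.88
ee_pos: [0.3893, 0.1938, 0.2185]
eef_rot: [3.141, -0.0, 1.663]
force: [0.7, 0.6, -0.2]
grip_width: 0.094
walnut (array([584.6, -19.4]), 0.087, array([200. ,  60.4]), 1895, np.float64(0.1082))
amber (array([581.4,   8.2]), 0.09, array([196.,   6.]), 119, np.float64(0.0363))
tilt [-0.0002 -0.0047  0.1082]
jar (array([ 514.2, -180.6]), 0.06, array([58.9, 57.6]), 446, np.float64(0.0844))
```

View pics/c7.png

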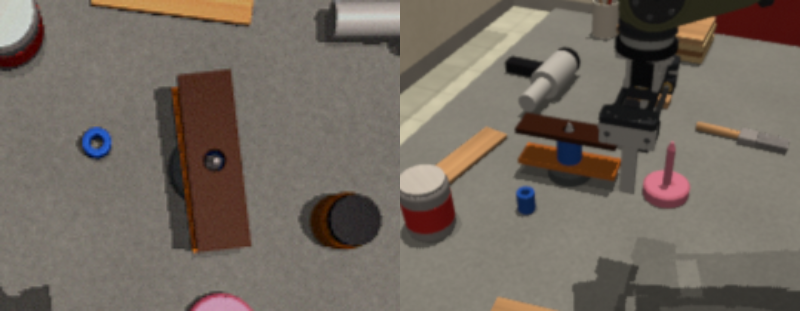

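Amber, sleeve and walnut are stacked on the spindle. The walnut panel is level at z = 0.108, its yaw is within about 1° of the amber panel's, and the tip shows in its hole. I hand in.

```bash
python3 -c "
from station import ctrl
print(ctrl.hand_in())"
```

```text
the job is handed in; nothing more can be done
None
```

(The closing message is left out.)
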